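Make up the tea caddy and the seasoning caddy

ROBOT

A 6-joint arm with a two-finger parallel gripper is mounted at the origin on the work surface; the furniture and walls round the work are solid. World frame = base frame: x ahead of the robot, y to its left, z up, the work surface at z = 0. Lengths are in mm, angles in degrees, forces in N, time in s.
With the tool pointing down it reaches from about 350 to 850 mm from the base axis. Payload 8.1 kg.
Tool frame: the origin (TCP) lies midway between the tips of the shut fingers; the grasp point (between the pads) lies 19 mm behind it; z points along the fingers, y is the line along which they close (so a half turn about z gives the same grasp; the last joint's range is limited). The gripper opens to 85 mm and grips with 20 to 120 N. Pads are 22 mm wide; open, the fingers measure 114 mm over their backs; the gripper's body (76 mm by 85 mm) begins 54 mm behind the grasp point. The pads swing forward as they close: fully open they stand 13 mm farther back than shut.
Start: joints at [-76.513, 7.471, 85.268, -0, 87.261, -4.893], TCP at [189.216, -569.388, 192.692] pointing down, gripper open.
Joint ranges: [-169.43, 169.43], [-51.17, 129.36], [1.28, 143.12], [-76.62, 256.62], [0, 156.53], [-152.29, 152.29]. Speed limits (degrees/s): [136.94, 136.94, 159.86, 180, 180, 180].

INTERFACE

Orientations are given as [roll, pitch, yaw] about the fixed x, y, z axes, in that order (R = Rz(yaw) Ry(pitch) Rx(roll)).
In Python, from bench import sense, snapshot, order, finder gives the robot as it stands.
- The arm moves only by the tool send_rows, never from a script. Its argument "steps" is a list of rows, each a list of 2 entries, a list of its own where there are three numbers: the shift along the world's x, y, z in units of 30 mm (1.0 is 30 mm), then the turn, a rotation vector about the world's x, y, z in rad. In form: [[[dx, dy, dz], [wx, wy, wz]], ...]. A call has 1 to 10 rows; each row is the pose to reach, as a shift and turn from the pose commanded when the call began; what a row does not reach only later rows make up. A row lasts 1/8 s, in which the tool goes at most 62.5 mm and 10.7 degrees, less where a joint would pass 70% of its speed; a pose out of reach is approached as far as the arm can. A call with a gripper value outside its range is refused whole. "fingers" is the closure, from 0 (fully open) to 1 (shut), set as the call begins (left out, the last holds). The fingers move at their own pace and stop on an object; "squeeze" is the grip in N (left out, the last holds). Time passes only in rows, so rows that repeat a pose let the fingers close. It gives the time, the measured TCP pose, the force, the opening and the grip force at its end, in the units of the state.
- sense(): the state, without advancing time (a new reading comes with each control period).
- snapshot(name): name is "side" or "top" or "wrist"; returns a dict with "img" (480x640x3 uint8, red, green, blue), "K" (3x3 intrinsics, pixels), "k1" (the pictures are not rectified: a ray, as slopes to the right and down, at radius r is drawn at 1 + k1 r^2 times it, then the intrinsics apply), "pose" (4x4, takes a point from camera to world coordinates). Camera axes: x right, y up, looking along -z (the intrinsics and any distortion apply to the point x, -y, -z); pixel columns grow to the right and rows downward; lengths in mm; the calibration is good to about 2 mm. A picture is of the moment at which its call begins. There is no depth.
- order.hand_in(): hands the job in; it is judged then, once.
Trained networks look in the newest picture that a camera, given by its name, has taken for a name from the list of things; names that differ only in an ending like _2 or _b are one class to them, and where a whole thing is asked for, a point or a joint stands for the part that bears it (a point fixed in the world has none). Each returns a list of dicts, best first, with "confidence" (0 to 1); they miss things now and then, are a little off and sometimes report something else, mostly with a low value. They report only what shows in the picture. A call takes as long as a camera call.
- finder.find_in(label, camera): "box" ([left, top, width, height] as shares, 0 to 1, of the picture: columns of its width, rows of its height, round what is visible of it).
- finder.trace(label, camera): "mask" (480x640 bool, what is visible of it) and "box" ([left, top, width, height] as shares, 0 to 1, of the picture: columns of its width, rows of its height, round what is visible of it).
- finder.pinpoint(label, camera): "at" ([column, row] as shares, 0 to 1, of the picture: columns of its width, rows of its height: a listed point, or the origin of a listed thing).
The state is a dict: "time": time; "joint_pos": joint angles; "qd": joint speeds; "joint_efforts": joint torques, N m; "tool_pos": TCP position; "tcp_rot": TCP orientation; "ft_force": force on the tool from outside, world axes, zero at the start; "wrist_torque": the same for the moment, N m; "finger_gap": finger opening in mm; "grip_force": force on a finger pad.
Only numpy, scipy, OpenCV 4.12 (cv2) and the standard library are available. Lean on these libraries where they do the work, as an engineer would, in place of code of your own. Each camera call takes 0.05 s, during which the arm holds its last target. There are 200 camera calls.

TASK

Make up the two wooden caddies from the stock on the table. The tea kit goes in the caddy with two compartments: the tea box and the honey jar, one in each compartment, either way round. The seasoning kit goes in the caddy with three compartments: the pepper mill in the middle and one slim spice jar in each end compartment; set everything down gently (never let it drop), upright on the compartment floor, and leave the short tin, the mug and the tumbler standing where they are.

Things in the scene. Friction and masses are not known exactly. Their poses are not given: they have to be found in the camera images.
- tea_box: Square upright paper carton, 63 x 63 mm across, 100 mm tall. Origin at the centre of its underside, z up, x and y square to its sides; rigid, about 0.1 kg.
- honey_jar: Round glass jar of honey with a wide flat black cap, 63 mm diameter, 94 mm tall; sides upright all the way up (60 mm below the cap, 63 mm at the cap, which is the top 11 mm). Origin at the centre of its underside, z up. About 0.33 kg.
- spice_jar_a: Slim round spice jar with a green cap, 46 mm diameter, 106 mm tall, sides upright. Origin at the centre of its underside, z up. About 0.1 kg. Does the same duty as the other slim spice jar: either may take either end compartment.
- spice_jar_b: Slim round spice jar with a dark cap, 44 mm diameter, 105 mm tall, sides upright. Origin at the centre of its underside, z up. About 0.1 kg.
- mill_1: Tall turned wooden pepper mill, 170 mm tall, 58 mm diameter at its foot. Its head, about 49 mm diameter, spans heights 123 to 159 mm and can be gripped at about 140 mm; the small metal nut on top is 12 mm wide. Origin at the centre of its underside, z up. About 0.2 kg.
- caddy_two: Wooden caddy fixed on the table with TWO square compartments in a row along its own x axis: outside 183 x 94 mm (plus a 15 mm steel pull on each end), walls 5 mm thick and 36 mm high, divider 30 mm high. Origin at the centre of its underside, z up; compartment floor 6 mm above the origin. Each compartment is 84 x 84 mm inside, centred at x = -44.5 and +44.5 mm, y = 0 in the caddy's frame.
- caddy_three: Wooden caddy fixed on the table with THREE square compartments in a row along its own x axis: outside 242 x 84 mm (plus a 15 mm steel pull on each end), walls 5 mm thick and 36 mm high, dividers 30 mm high. Origin at the centre of its underside, z up; compartment floor 6 mm above the origin. Each compartment is 74 x 74 mm inside, centred at x = -79, 0 and +79 mm, y = 0 in the caddy's frame.
- short_tin: Bystander among the stock: short round food tin, 75 mm diameter, 58 mm tall. Belongs to neither kit. Origin at the centre of its underside.
- mug: Bystander: striped mug, loose, 84 mm diameter with its handle, 124 mm over the handle, 98 mm tall, standing at a corner of the work, nearer the robot than the caddies. Origin at the middle of its extent (handle included), at the underside.
- tumbler: Bystander: clear drinking glass, loose, 82 mm diameter, 92 mm tall, standing at a corner of the work, nearer the robot than the caddies. Origin at the centre of its underside.

How it is judged (in metres and radians):
At the end, for the whole second after the job is handed in: Two-compartment caddy: tea box and honey jar, one per compartment (15 mm of its centre along each side). Three-compartment caddy: mill in the middle (12 mm), a spice jar in each end (18 mm). All on the floor (5 mm), upright (0.1 rad), at rest, released ((((x of tea_box in the frame of caddy_two between 0.0295 and 0.0595 m and y of tea_box in the frame of caddy_two between -0.015 and 0.015 m and z of tea_box in the frame of caddy_two between 0.001 and 0.011 m) and (x of honey_jar in the frame of caddy_two between -0.0595 and -0.0295 m and y of honey_jar in the frame of caddy_two between -0.015 and 0.015 m and z of honey_jar in the frame of caddy_two between 0.001 and 0.011 m)) or ((x of tea_box in the frame of caddy_two between -0.0595 and -0.0295 m and y of tea_box in the frame of caddy_two between -0.015 and 0.015 m and z of tea_box in the frame of caddy_two between 0.001 and 0.011 m) and (x of honey_jar in the frame of caddy_two between 0.0295 and 0.0595 m and y of honey_jar in the frame of caddy_two between -0.015 and 0.015 m and z of honey_jar in the frame of caddy_two between 0.001 and 0.011 m))) and x of mill_1 in the frame of caddy_three between -0.012 and 0.012 m and y of mill_1 in the frame of caddy_three between -0.012 and 0.012 m and z of mill_1 in the frame of caddy_three between 0.001 and 0.011 m and (((x of spice_jar_a in the frame of caddy_three between 0.061 and 0.097 m and y of spice_jar_a in the frame of caddy_three between -0.018 and 0.018 m and z of spice_jar_a in the frame of caddy_three between 0.001 and 0.011 m) and (x of spice_jar_b in the frame of caddy_three between -0.097 and -0.061 m and y of spice_jar_b in the frame of caddy_three between -0.018 and 0.018 m and z of spice_jar_b in the frame of caddy_three between 0.001 and 0.011 m)) or ((x of spice_jar_a in the frame of caddy_three between -0.097 and -0.061 m and y of spice_jar_a in the frame of caddy_three between -0.018 and 0.018 m and z of spice_jar_a in the frame of caddy_three between 0.001 and 0.011 m) and (x of spice_jar_b in the frame of caddy_three between 0.061 and 0.097 m and y of spice_jar_b in the frame of caddy_three between -0.018 and 0.018 m and z of spice_jar_b in the frame of caddy_three between 0.001 and 0.011 m))) and angle between each of tea_box, honey_jar, spice_jar_a, spice_jar_b, mill_1's own z axis and vertical below 0.1 rad and linear speed of each of tea_box, honey_jar, spice_jar_a, spice_jar_b, mill_1 below 0.02 m/s and angular speed of each of tea_box, honey_jar, spice_jar_a, spice_jar_b, mill_1 below 0.2 rad/s and contact force between each of tea_box, honey_jar, spice_jar_a, spice_jar_b, mill_1 and the fingers below 0.1 N); the robot touches nothing.
It fails at once if the short tin, mug or tumbler is shifted by more than 20 mm or tipped by more than 0.3 rad (distance of any of short_tin, mug, tumbler from where it was at the start of the episode above 0.02 m or angle between any of short_tin, mug, tumbler's own z axis and vertical above 0.3 rad).
It fails at once if one of the five things is dropped: falls free of the fingers at over 0.6 m/s (a fall of about 20 mm) ((linear speed of tea_box above 0.6 m/s and contact force between tea_box and the fingers below 0.05 N) or (linear speed of honey_jar above 0.6 m/s and contact force between honey_jar and the fingers below 0.05 N) or (linear speed of spice_jar_a above 0.6 m/s and contact force between spice_jar_a and the fingers below 0.05 N) or (linear speed of spice_jar_b above 0.6 m/s and contact force between spice_jar_b and the fingers below 0.05 N) or (linear speed of mill_1 above 0.6 m/s and contact force between mill_1 and the fingers below 0.05 N)).
It also fails if it takes over 102 s, if anything falls off the work surface, if the arm or the gripper's body presses on something with over 40 N, if the wrist force passes 120 N, or if a joint passes its speed limit or range.

## Working session

There is one attempt and no reset: what is moved stays moved. The work goes in short steps, Python scripts to look and compute and a tool call to move; the robot and the scene stay as the last step left them, time stands still between calls to the robot, and variables do not carry over. Pictures are saved under pics/ and viewed, at most 17 in all, crops included, and the job is handed in when it is done.

Besides the shell and the picture viewer there is one more tool, called after "Call:" as name(argument=value, ...), one argument or row to a line, values as JSON. send_rows: Moves the arm, as the interface text tells. Its arguments: {"type":"object","properties":{"steps":{"type":"array"},"fingers":{"type":"number"},"squeeze":{"type":"number"}},"required":["steps"]}

```bash
ls; mkdir -p pics; python3 - <<'E'
from bench import sense, snapshot, order, finder
import cv2
print(sense())
for n in ("top","side"):
    s=snapshot(n); cv2.imwrite(f"pics/{n}0.png",s["img"][:,:,::-1]); print(n,s["K"],s["k1"],s["pose"].round(3) if hasattr(s["pose"],"round") else s["pose"])
    for l in ["tea_box","honey_jar","spice_jar_a","spice_jar_b","mill_1","caddy_two","caddy_three","short_tin","mug","tumbler"]:
        print(l,[( [round(v*(640,480)[i%2]) for i,v in enumerate(d["box"])],round(d["confidence"],2)) for d in finder.find_in(l,n)][:3],[( [round(v*(640,480)[i%2]) for i,v in enumerate(d["at"])],round(d["confidence"],2)) for d in finder.pinpoint(l,n)][:3])
print(sense()["time"])
E
```

```text
pics
{'time': 0.0, 'joint_pos': array([-7.65136955e+01,  7.51512234e+00,  8.53295883e+01, -4.12832722e-04,
        8.72612590e+01, -4.89432403e+00]), 'qd': array([ 0.03368919,  0.01683296,  0.07880038,  0.08785541,  0.13229585,
       -0.01923201]), 'joint_efforts': array([-6.93983820e-04, -5.69394743e+01, -5.00555634e+01, -4.45012176e-05,
        1.47781981e-02, -1.42669620e-06]), 'tool_pos': array([ 189.05747552, -568.78171408,  191.6413854 ]), 'tcp_rot': array([-1.79894382e+02, -8.63031838e-03,  1.83806407e+01]), 'ft_force': array([-0.32308994,  0.47827954,  0.03691041]), 'wrist_torque': array([-0.00518773,  0.00847218, -0.02849352]), 'grip_force': 0.0, 'finger_gap': 85.12179370464396}
top [[531.44204541   0.         321.33585338]
 [  0.         531.44204541 244.89720492]
 [  0.           0.           1.        ]] -0.09350105110348071 [[-2.300000e-02  9.910000e-01 -1.310000e-01  2.563930e+02]
 [-1.000000e+00 -2.500000e-02 -1.600000e-02 -1.611700e+01]
 [-1.900000e-02  1.300000e-01  9.910000e-01  1.370994e+03]
 [ 0.000000e+00  0.000000e+00  0.000000e+00  1.000000e+00]]
tea_box [([35
[... 1186 characters left out ...]
33], 0.96)]
honey_jar [([309, 218, 28, 45], 0.96)] [([320, 256], 0.83)]
spice_jar_a [([330, 203, 20, 43], 0.93), ([272, 211, 18, 41], 0.63)] [([279, 246], 0.92), ([340, 238], 0.6)]
spice_jar_b [([330, 203, 20, 43], 0.93), ([272, 211, 18, 41], 0.63)] [([279, 246], 0.92), ([340, 238], 0.6)]
mill_1 [([246, 205, 24, 67], 0.68), ([333, 204, 18, 42], 0.67), ([308, 219, 27, 44], 0.64)] [([256, 268], 0.92)]
caddy_two [([199, 268, 90, 46], 0.59)] [([242, 297], 0.86)]
caddy_three [([316, 204, 82, 28], 0.61)] [([354, 224], 0.91)]
short_tin [([282, 247, 29, 37], 0.98)] [([298, 272], 0.89)]
mug [([413, 199, 27, 38], 0.95)] [([427, 232], 0.57)]
tumbler [([306, 283, 41, 59], 0.97)] [([325, 329], 0.82)]
2.1
```

```bash
cat > h.py <<'E'
from bench import sense, snapshot, order, finder
import numpy as np, cv2
def ray(s,uv):
    K=s["K"]; D=np.array([s["k1"],0,0,0,0.])
    p=cv2.undistortPoints(np.array(uv,float).reshape(-1,1,2),K,D).reshape(-1,2)
    d=np.c_[p[:,0],-p[:,1],-np.ones(len(p))]@s["pose"][:3,:3].T
    return s["pose"][:3,3],d
def onz(s,uv,z):
    o,d=ray(s,uv); return o[:2]+d[:,:2]*((z-o[2])/d[:,2])[:,None]
def proj(s,P):
    P=np.asarray(P,float).reshape(-1,3); T=np.linalg.inv(s["pose"]); c=P@T[:3,:3].T+T[:3,3]
    x=c*[1,-1,-1]; D=np.array([s["k1"],0,0,0,0.])
    return cv2.projectPoints(x.reshape(-1,1,3),np.zeros(3),np.zeros(3),s["K"],D)[0].reshape(-1,2)
E
python3 - <<'E'
from h import *
a=cv2.imread("pics/top0.png")[160:345,160:490]; cv2.imwrite("pics/topc.png",cv2.resize(a,(792,444),interpolation=3))
a=cv2.imread("pics/side0.png")[170:360,180:460]; cv2.imwrite("pics/sidec.png",cv2.resize(a,(784,532),interpolation=3))
t=snapshot("top"); s=snapshot("side")
o=dict(tea=(370,200),honey=(325,240),ja=(368,240),mill=(274,204),c2=(216,224),c3=(428,231),tin=(280,244),mug=(450,313),tum=(198,318))
b=dict(tea=(302,233),honey=(320,256),ja=(340,238),jb=(279,246),mill=(256,268),c2=(242,297),c3=(354,224),tin=(298,272),mug=(427,232),tum=(325,329))
for k,v in o.items(): print(k,"top",onz(t,v,0).round())
for k,v in b.items(): print(k,"side",onz(s,v,0).round())
E
```

```text
tea top [[ 553. -125.]]
honey top [[450.  -4.]]
ja top [[ 447. -116.]]
mill top [[549. 128.]]
c2 top [[500. 282.]]
c3 top [[ 467. -274.]]
tin top [[442. 113.]]
mug top [[ 253. -321.]]
tum top [[255. 329.]]
tea side [[ 573. -128.]]
honey side [[451.  -6.]]
ja side [[ 459. -145.]]
jb side [[581. -14.]]
mill side [[559. 135.]]
c2 side [[502. 281.]]
c3 side [[ 470. -266.]]
tin side [[454. 106.]]
mug side [[ 254. -305.]]
tum side [[271. 318.]]
```

View pics/topc.png

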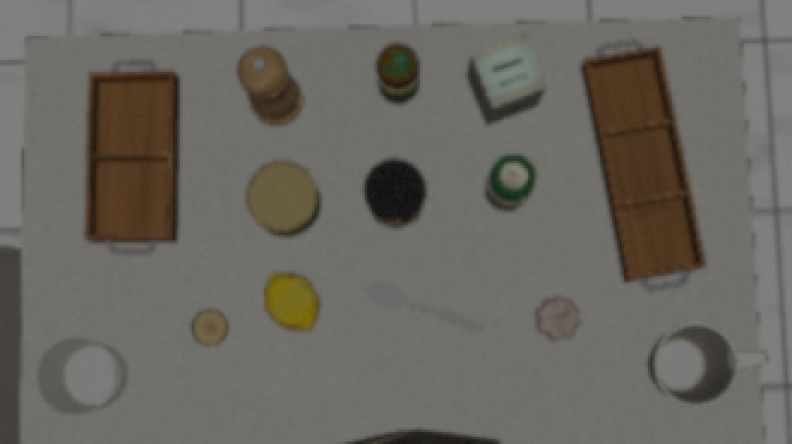

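View pics/sidec.png

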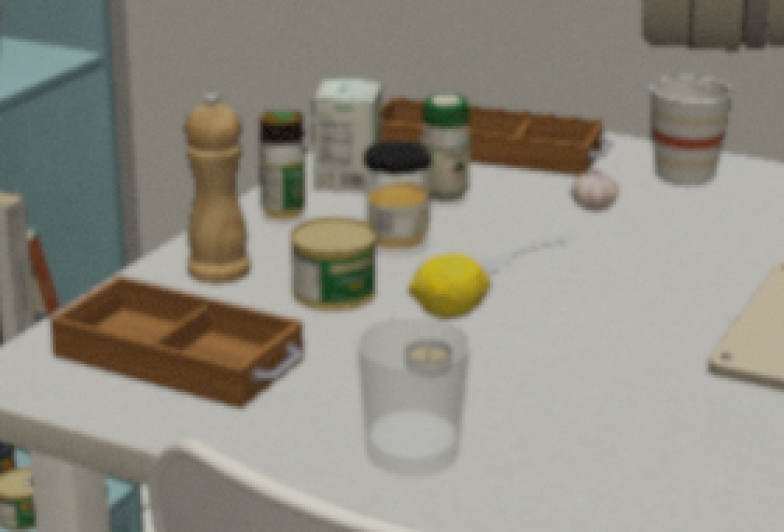

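The top view shows, left to right, the two-compartment caddy (crop centre 133,157), mill (259,63), dark-capped jar (398,62), tea box (505,75) and the three-compartment caddy (644,165). The nearer row is the tin (282,196), honey (395,190) and the green-capped jar (514,175). The tumbler and mug stand at the near corners. The side view agrees with this.

```bash
python3 - <<'E'
from h import *
t=snapshot("top")
def c(pts,z): return onz(t,[(x/2.4+160-.3,y/2.4+160-.3) for x,y in pts],z)
c2=c([(90,73),(178,73),(176,240),(88,240)],36); c3=c([(583,60),(660,48),(705,266),(627,280)],36)
for q in(c2,c3):
    a=(q[0]+q[1]-q[2]-q[3])/2; b=(q[0]+q[3]-q[1]-q[2])/2
    print("caddy",q.mean(0).round(),np.linalg.norm(a).round(),np.linalg.norm(b).round(),np.degrees(np.arctan2(a[1],a[0])).round(1),np.degrees(np.arctan2(-b[0],b[1])).round(1))
for n,p,z in(("mill",(259,63),170),("jb",(398,61),105),("honey",(395,190),94),("ja",(514,176),106),("tin",(282,196),58)): print(n,c([p],z).round())
q=c([(468,57),(527,38),(544,86),(488,106)],100); print("tea",q.mean(0).round(),q.round())
w=snapshot("wrist"); print(w["pose"].round(3),w["K"][0],sense()["tool_pos"])
E
```

```text
caddy [492. 276.] 181.0 95.0 -0.4 -1.6
caddy [ 471. -268.] 239.0 84.0 8.6 8.1
mill [[556. 124.]]
jb [[570. -10.]]
honey [[440.  -4.]]
ja [[ 449. -123.]]
tin [[441. 115.]]
tea [ 558. -120.] [[ 574.  -81.]
 [ 592. -142.]
 [ 542. -158.]
 [ 522. -100.]]
[[ 3.14000e-01  9.17000e-01  2.47000e-01  2.53099e+02]
 [-9.49000e-01  3.03000e-01  8.20000e-02 -5.48366e+02]
 [ 0.00000e+00 -2.60000e-01  9.66000e-01  3.73606e+02]
 [ 0.00000e+00  0.00000e+00  0.00000e+00  1.00000e+00]] [373.17444663   0.         324.95667144] [ 189.20468467 -569.37755338  192.6737343 ]
```

Call:
send_rows(
  steps=[
    [[0.5,1,1],[0,0,-0.05]],
    [[8.5,14.7,2.5],[0,0,-0.173]],
    [[8.5,14.7,2.5],[0,0,-0.173]],
    [[8.5,14.7,2.5],[0,0,-0.173]],
    [[8.5,14.7,2.5],[0,0,-0.173]],
    [[8.5,14.7,2.5],[0,0,-0.173]],
    [[8.5,14.7,2.5],[0,0,-0.173]],
    [[8.5,14.7,2.5],[0,0,-0.173]],
    [[8.5,14.7,2.5],[0,0,-0.173]],
    [[8.5,14.7,2.5],[0,0,-0.173]],
  ],
  fingers=0,
  squeeze=40,
)

```text
time: 3.55
tool_pos: [445.3, -126.1, 268.1]
tcp_rot: [-180.0, -0.1, 8.7]
ft_force: [-0.9, -0.2, -0.0]
finger_gap: 85.4
grip_force: 0.0
```

```bash
cat >> h.py <<'E'
from scipy.optimize import minimize
A=np.linspace(0,2*np.pi,24,endpoint=False)
def circ(r,z): return np.c_[r*np.cos(A),r*np.sin(A),0*A+z]
def bx(a,b,h): return np.array([[x,y,z] for x in(-a/2,a/2) for y in(-b/2,b/2) for z in(0,h)])
M=dict(tea_box=bx(63,63,100),honey_jar=np.r_[circ(30,0),circ(31.5,83),circ(31.5,94)],spice_jar_a=np.r_[circ(23,0),circ(23,106)],
 spice_jar_b=np.r_[circ(22,0),circ(22,105)],caddy_two=bx(183,94,36),caddy_three=bx(242,84,36),short_tin=np.r_[circ(37.5,0),circ(37.5,58)])
G=dict(tea_box=(558,-120,17),honey_jar=(443,-4,0),spice_jar_a=(449,-123,0),spice_jar_b=(573,-11,0),caddy_two=(494,277,-1),caddy_three=(471,-268,8.4),short_tin=(441,114,0))
def pts(n,p):
    c,s=np.cos(np.radians(p[2])),np.sin(np.radians(p[2])); m=M[n]
    return np.c_[c*m[:,0]-s*m[:,1]+p[0],s*m[:,0]+c*m[:,1]+p[1],m[:,2]]
def sil(s,n,p,zb=0):
    P=pts(n,p)+[0,0,zb]; im=np.zeros((960,1280),np.uint8); h=cv2.convexHull(proj(s,P).astype(np.float32))
    cv2.fillConvexPoly(im,np.round((h*2+.5)*16).astype(np.int32),1,shift=4); return im
def fit(s,cam,n,g=None,zb=0):
    g=np.array(g or G[n],float); best=None
    for d in finder.trace(n,cam)[:4]:
        m=cv2.resize(d["mask"].astype(np.uint8),(1280,960),interpolation=0)
        if n in("tea_box","caddy_two","caddy_three"): f=lambda v:1-iou(sil(s,n,v,zb),m); x0=g; st=[8,8,5]
        else: f=lambda v:1-iou(sil(s,n,(v[0],v[1],0),zb),m); x0=g[:2]; st=[8,8]
        r=minimize(f,x0,method="Nelder-Mead",options=dict(initial_simplex=np.r_[[x0],x0+np.diag(st)],xatol=.2,fatol=1e-4))
        if best is None or r.fun<best[1]: best=(r.x,r.fun,d["confidence"])
    return best
def iou(a,b): return (a&b).sum()/max(1,(a|b).sum())
E
python3 - <<'E'
from h import *
w=snapshot("wrist"); im=w["img"][:,:,::-1].copy()
for n in M:
    b=fit(w,"wrist",n)
    if b is None: print(n,"none"); continue
    print(n,b[0].round(1),"miss",round(b[1],3),round(b[2],2))
    p=list(b[0])+[0]; h=cv2.convexHull(proj(w,pts(n,p[:3])).astype(np.float32)).astype(int)
    cv2.polylines(im,[h],True,(0,0,255),1)
m=finder.trace("mill_1","wrist"); print([(d["box"],d["confidence"]) for d in m])
cv2.imwrite("pics/w1.png",im)
E
```

```text
tea_box [ 560.2 -122.1   20.6] miss 0.106 0.72
honey_jar [444.5  -3.2] miss 0.033 0.87
spice_jar_a [ 453.1 -120.8] miss 0.063 0.62
spice_jar_b [570.7  -9.5] miss 0.057 0.57
caddy_two [496.  284.3   1.8] miss 0.235 0.58
caddy_three [ 474.7 -267.8    8.4] miss 0.046 0.73
short_tin [445.4 116.4] miss 0.026 0.83
[([0.0027, 0.0, 0.2273, 0.1971], 0.57)]
```

View pics/w1.png

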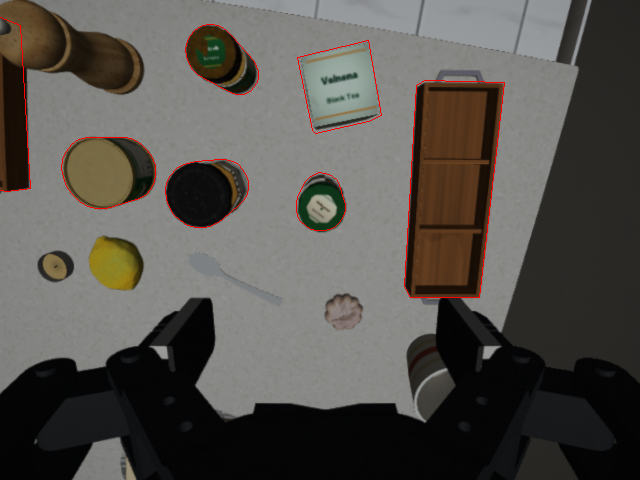

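The outlines sit well on all stock in this view: green jar (321,205), caddy_three (450,190), tea box (338,85).

Call:
send_rows(
  steps=[
    [[0.29,0.25,-1],[0,0,0]],
    [[0.29,0.25,-3],[0,0,0]],
    [[0.29,0.25,-5],[0,0,0]],
    [[0.29,0.25,-6],[0,0,0]],
    [[0.29,0.25,-6.6],[0,0,0]],
    [[0.29,0.25,-7],[0,0,0]],
    [[0.29,0.25,-7],[0,0,0]],
    [[0.29,0.25,-7],[0,0,0]],
  ],
)

```text
time: 5.0
tool_pos: [454.0, -121.3, 59.1]
tcp_rot: [179.9, -0.1, 8.5]
ft_force: [0.4, -0.3, -0.3]
finger_gap: 85.1
grip_force: 0.0
```

Call:
send_rows(
  steps=[
    [[0,0,0],[0,0,0]],
    [[0,0,0],[0,0,0]],
    [[0,0,0],[0,0,0]],
    [[0,0,0],[0,0,0]],
    [[0,0,0],[0,0,0]],
    [[0,0,0],[0,0,0]],
  ],
  fingers=1,
  squeeze=40,
)

```text
time: 5.75
tool_pos: [453.6, -121.1, 58.6]
tcp_rot: [180.0, -0.1, 8.5]
ft_force: [-1.1, 1.2, 5.9]
finger_gap: 42.7
grip_force: 40.2
```

Call:
send_rows(
  steps=[
    [[0,0,1],[0,0,0]],
    [[0,0,2.5],[0,0,0]],
    [[-0.5,-1.5,3],[0,0,0]],
    [[-1,-3,3],[0,0,0]],
    [[-1.6,-4.5,3],[0,0,0]],
    [[-1.87,-5.28,3],[0,0,0]],
    [[-1.87,-5.28,3],[0,0,0]],
    [[-1.87,-5.28,2],[0,0,0]],
    [[-1.87,-5.28,1.2],[0,0,0]],
    [[-1.87,-5.28,1.2],[0,0,0]],
  ],
)

```text
time: 7.0
tool_pos: [395.6, -277.0, 91.4]
tcp_rot: [-179.8, 0.2, 8.5]
ft_force: [-0.3, 0.3, -0.7]
finger_gap: 42.9
grip_force: 41.2
```

```bash
python3 - <<'E'
from h import *
w=snapshot("wrist"); s=sense(); print(s["tool_pos"],s["finger_gap"],s["grip_force"],s["ft_force"])
print(fit(w,"wrist","caddy_three",(475,-268,8.4)))
im=w["img"][:,:,::-1].copy()
for n,p in(("caddy_three",(475,-268,8.4)),("tea_box",(560,-122,19))):
    cv2.polylines(im,[cv2.convexHull(proj(w,pts(n,p)).astype(np.float32)).astype(int)],True,(0,0,255),1)
cv2.imwrite("pics/w2.png",im)
E
```

```text
[ 396.45435921 -277.89268648   93.03000915] 43.150655072856246 41.19647741317749 [-0.80107636 -0.06332056  0.02962584]
(array([ 524.01210879, -260.49292688,    8.60838816]), np.float64(0.0924219910846954), 0.67)
```

View pics/w2.png

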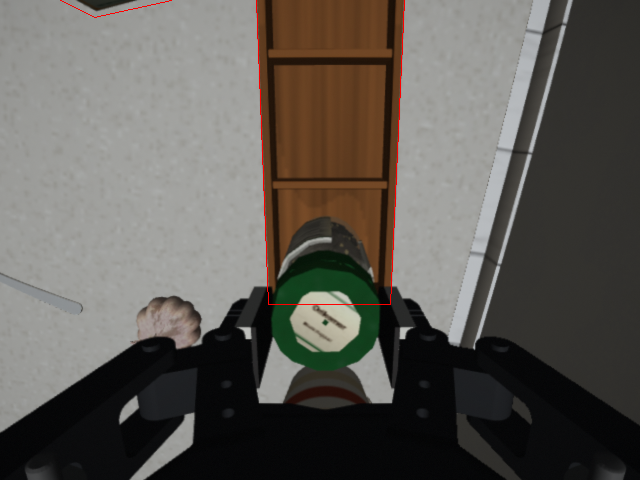

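The jar sits centred across caddy_three, with the outline on its walls (columns 268–392) and its near divider at row 185. Lowering it now.

Call:
send_rows(
  steps=[
    [[0,0,-0.4],[0,0,0]],
    [[0,0,-0.7],[0,0,0]],
    [[0,0,-0.85],[0,0,0]],
    [[0,0,-0.95],[0,0,0]],
    [[0,0,-0.99],[0,0,0]],
    [[0,0,-0.99],[0,0,0]],
  ],
)

```text
time: 7.85
tool_pos: [397.1, -279.5, 64.6]
tcp_rot: [180.0, -0.0, 8.5]
ft_force: [-1.2, 1.4, 3.5]
finger_gap: 42.8
grip_force: 41.6
```

Call:
send_rows(
  steps=[
    [[0,0,0],[0,0,0]],
    [[0,0,0],[0,0,0]],
    [[0,0,0],[0,0,0]],
    [[0,0,0],[0,0,0]],
    [[0,0,1.5],[0,0,0]],
    [[0,0,3],[0,0,0]],
    [[0,0,4.5],[0,0,0]],
    [[1,1.5,5.5],[0,0,0]],
    [[2,3,5.5],[0,0,0]],
    [[3.3,5,5.5],[0,0,0]],
  ],
  fingers=0,
)

```text
time: 9.1
tool_pos: [491.9, -136.1, 229.9]
tcp_rot: [179.9, -0.1, 8.4]
ft_force: [0.2, -1.0, -0.1]
finger_gap: 85.5
grip_force: 0.0
```

Call:
send_rows(
  steps=[
    [[1,1.6,0],[0,0,0]],
    [[2,3.2,0],[0,0,0]],
    [[2.5,3.98,0],[0,0,0]],
    [[2.5,3.98,0],[0,0,0]],
  ],
)

```text
time: 9.6
tool_pos: [566.3, -15.6, 228.5]
tcp_rot: [-180.0, 0.0, 8.6]
ft_force: [0.6, -1.0, -0.7]
finger_gap: 85.6
grip_force: 0.0
```

```bash
python3 - <<'E'
from h import *
w=snapshot("wrist"); print(sense()["tool_pos"])
M["caddy_ja"]=M["spice_jar_a"]
for n in("spice_jar_b","honey_jar","short_tin","tea_box","caddy_three","caddy_two"):
    b=fit(w,"wrist",n); print(n,b and (b[0].round(1),round(b[1],3)))
b=fit(w,"wrist","spice_jar_a",(397,-279,0),6); print(b)
im=w["img"][:,:,::-1].copy(); cv2.imwrite("pics/w3.png",im)
E
```

```text
[565.85602949 -16.8614361  228.58421686]
spice_jar_b (array([572.5,  -7.6]), np.float64(0.037))
honey_jar None
short_tin (array([445.8, 116.7]), np.float64(0.359))
tea_box (array([ 562. , -119.3,   20.5]), np.float64(0.076))
caddy_three (array([ 487.2, -267. ,    9.5]), np.float64(0.304))
caddy_two (array([497.5, 282.9,  -0.7]), np.float64(0.033))
(array([ 397., -279.]), np.float64(1.0), 0.59)
```

View pics/w3.png

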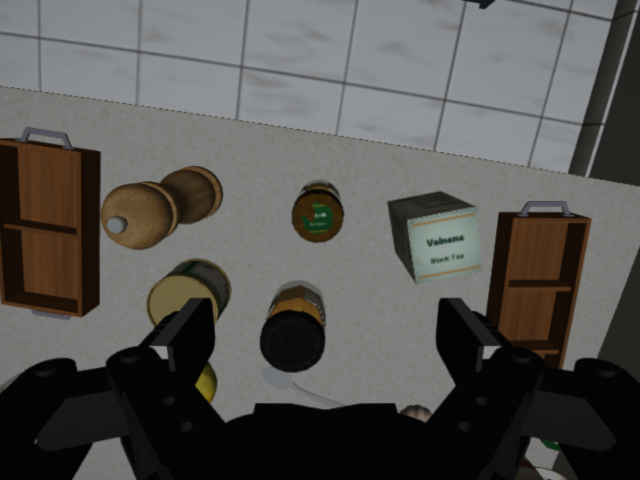

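Dark-capped jar (318,215) is ahead and clear of its neighbours. The tea box is at (440,235), caddy_two at (40,225) and the mill nut at (117,226).

Call:
send_rows(
  steps=[
    [[0.2,0.28,-1],[0,0,0]],
    [[0.2,0.28,-2.8],[0,0,0]],
    [[0.2,0.28,-4.5],[0,0,0]],
    [[0.2,0.28,-5.2],[0,0,0]],
    [[0.2,0.28,-5.7],[0,0,0]],
    [[0.2,0.28,-5.7],[0,0,0]],
    [[0.2,0.28,-5.7],[0,0,0]],
  ],
)

```text
time: 10.88
tool_pos: [573.0, -9.3, 59.6]
tcp_rot: [180.0, -0.1, 8.5]
ft_force: [0.9, -0.2, -0.3]
finger_gap: 85.3
grip_force: 0.0
```

Call:
send_rows(
  steps=[
    [[0,0,0],[0,0,0]],
    [[0,0,0],[0,0,0]],
    [[0,0,0],[0,0,0]],
    [[0,0,0],[0,0,0]],
    [[0,0,0],[0,0,0]],
    [[0,0,0],[0,0,0]],
  ],
  fingers=1,
)

```text
time: 11.62
tool_pos: [572.7, -9.1, 59.1]
tcp_rot: [180.0, -0.1, 8.5]
ft_force: [-1.0, -0.9, 5.1]
finger_gap: 41.7
grip_force: 40.2
```

Call:
send_rows(
  steps=[
    [[0,0,1],[0,0,0]],
    [[0,0,2.8],[0,0,0]],
    [[0,0,4.5],[0,0,0]],
    [[0,-1.2,4.8],[0,0,0]],
    [[-0.2,-3,4.8],[0,0,0]],
    [[-0.3,-4.8,4.8],[0,0,0]],
    [[-0.5,-6.6,4.8],[0,0,0]],
    [[-0.64,-7.8,4.8],[0,0,0]],
    [[-0.64,-8.26,4.8],[0,0,0]],
    [[-0.64,-8.26,4.8],[0,0,0]],
  ],
)

```text
time: 12.88
tool_pos: [552.5, -257.1, 201.5]
tcp_rot: [-180.0, 0.0, 8.4]
ft_force: [0.5, 1.1, -1.1]
finger_gap: 41.7
grip_force: 40.8
```

Call:
send_rows(
  steps=[
    [[0,0,-1],[0,0,0]],
    [[0,0,-2.3],[0,0,0]],
    [[0,0,-3.3],[0,0,0]],
    [[0,0,-4],[0,0,0]],
    [[0,0,-4.3],[0,0,0]],
    [[0,0,-4.5],[0,0,0]],
    [[0,0,-4.59],[0,0,0]],
    [[0,0,-4.59],[0,0,0]],
    [[0,0,-4.59],[0,0,0]],
  ],
)

```text
time: 14.0
tool_pos: [553.2, -257.3, 65.2]
tcp_rot: [179.9, -0.1, 8.5]
ft_force: [-1.0, -0.3, 1.2]
finger_gap: 41.8
grip_force: 41.1
```

Call:
send_rows(
  steps=[
    [[0,0,-0.04],[0,0,0]],
    [[0,0,-0.04],[0,0,0]],
    [[0,0,-0.04],[0,0,0]],
    [[0,0,-0.04],[0,0,0]],
    [[0,0,-0.04],[0,0,0]],
    [[0,0,1],[0,0,0]],
    [[0,0,2.5],[0,0,0]],
    [[0,0,4.3],[0,0,0]],
    [[0,0,6],[0,0,0]],
    [[0,0,6],[0,0,0]],
  ],
  fingers=0,
)

```text
time: 15.25
tool_pos: [555.3, -258.4, 250.9]
tcp_rot: [179.6, -0.5, 8.5]
ft_force: [-0.2, -0.3, -0.1]
finger_gap: 85.3
grip_force: 0.0
```

```bash
python3 - <<'E'
from h import *
w=snapshot("wrist"); print(sense()["tool_pos"])
for n in("tea_box","caddy_three"):
    b=fit(w,"wrist",n); print(n,b and (b[0].round(1),round(b[1],3)))
b=fit(w,"wrist","spice_jar_b",(553,-256,0),6); print(b)
im=w["img"][:,:,::-1].copy()
for n,p,z in(("caddy_three",(475,-268,8.4),0),("spice_jar_a",(397,-279,0),6),("spice_jar_b",(553,-256.5,0),6)):
    cv2.polylines(im,[cv2.convexHull(proj(w,pts(n,p)+[0,0,z]).astype(np.float32)).astype(int)],True,(0,0,255),1)
cv2.imwrite("pics/w4.png",im)
E
```

```text
[ 554.1132486  -257.66964126  247.44879982]
tea_box (array([ 562.1, -123.9,   18.6]), np.float64(0.086))
caddy_three (array([ 475.8, -266.9,    8.5]), np.float64(0.325))
(array([ 553., -256.]), np.float64(1.0), 0.91)
```

View pics/w4.png

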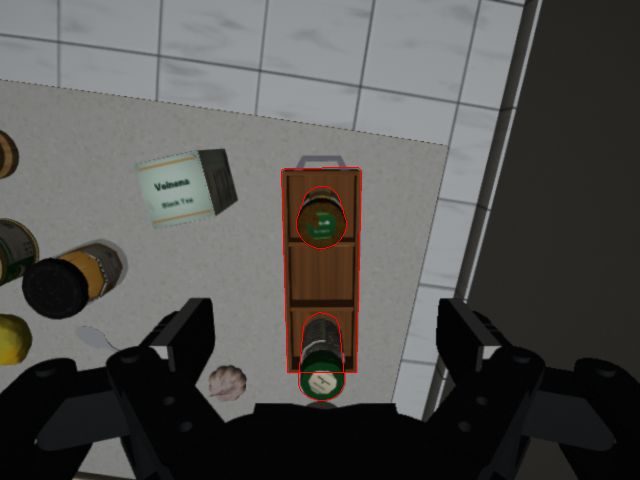

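Both jars stand upright in the end compartments (321,215 and 321,375), matching the expected outlines.

Call:
send_rows(
  steps=[
    [[0,1,0.6],[0,0,0]],
    [[0,3,0.6],[0,0,0]],
    [[0,5,0.6],[0,0,0]],
    [[0,7,0.6],[0,0,0]],
    [[0,9,0.6],[0,0,0]],
    [[0,11,0.6],[0,0,0]],
    [[0.1,12.2,0.6],[0,0,0]],
    [[0.1,12.5,0.6],[0,0,0]],
    [[0.1,12.5,0.6],[0,0,0]],
  ],
)

```text
time: 16.58
tool_pos: [555.0, 118.0, 260.8]
tcp_rot: [180.0, 0.1, 8.5]
ft_force: [-0.3, -0.2, -0.5]
finger_gap: 85.4
grip_force: 0.0
```

```bash
python3 - <<'E'
from h import *
w=snapshot("wrist"); print(sense()["tool_pos"])
for n in("caddy_two","short_tin","honey_jar"):
    b=fit(w,"wrist",n); print(n,b and (b[0].round(1),round(b[1],3)))
# mill: circles stack
M["mill_1"]=np.r_[circ(29,0),circ(24.5,123),circ(24.5,150),circ(6,170)]
print(fit(w,"wrist","mill_1",(556,124,0)))
im=w["img"][:,:,::-1].copy()
for n,p in(("mill_1",(556,124,0)),("caddy_two",(497.5,282.9,-.7))):
    cv2.polylines(im,[cv2.convexHull(proj(w,pts(n,p)).astype(np.float32)).astype(int)],True,(0,0,255),1)
cv2.imwrite("pics/w5.png",im)
import pickle; pickle.dump(w,open("w5.pkl","wb"))
E
```

```text
[555.27979087 117.2772934  261.22364121]
caddy_two (array([497.3, 281.8,  -1.2]), np.float64(0.071))
short_tin (array([446. , 116.6]), np.float64(0.023))
honey_jar (array([445. ,  -0.8]), np.float64(0.149))
(array([561.04913279, 126.5368492 ]), np.float64(0.06294337675738426), 0.87)
```

View pics/w5.png

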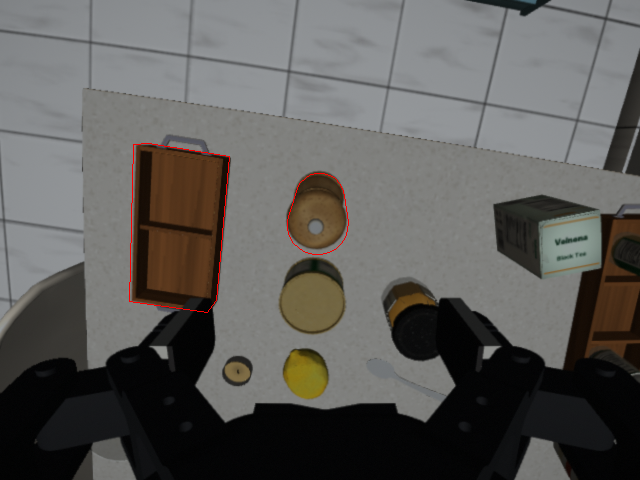

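The mill stands at (316,220) with its nut at (315,227). caddy_two fits its outline at (180,230).

```bash
python3 - <<'E'
from h import *
import pickle; w=pickle.load(open("w5.pkl","rb"))
print(onz(w,[(315.5,227)],170), onz(w,[(317,217)],150), w["pose"][:3,3])
E
```

```text
[[559.25677403 125.82052257]] [[562.889045   125.60810759]] [621.98388147 128.18948549 441.59521399]
```

Call:
send_rows(
  steps=[
    [[0.13,0.26,-0.5],[0,0,0]],
    [[0.13,0.26,-1.8],[0,0,0]],
    [[0.13,0.26,-3.3],[0,0,0]],
    [[0.13,0.26,-4.3],[0,0,0]],
    [[0.13,0.26,-4.78],[0,0,0]],
    [[0.13,0.26,-4.78],[0,0,0]],
    [[0.13,0.26,-4.78],[0,0,0]],
  ],
)

```text
time: 17.7
tool_pos: [560.7, 126.1, 120.5]
tcp_rot: [180.0, -0.1, 8.5]
ft_force: [0.3, -0.1, 1.4]
finger_gap: 85.6
grip_force: 0.0
```

Call:
send_rows(
  steps=[
    [[0,0,0],[0,0,0]],
    [[0,0,0],[0,0,0]],
    [[0,0,0],[0,0,0]],
    [[0,0,0],[0,0,0]],
    [[0,0,0],[0,0,0]],
    [[0,0,0],[0,0,0]],
  ],
  fingers=1,
)

```text
time: 18.45
tool_pos: [560.3, 126.2, 120.2]
tcp_rot: [-180.0, -0.1, 8.5]
ft_force: [-0.8, 0.4, 6.9]
finger_gap: 8.3
grip_force: 40.6
```

```bash
python3 - <<'E'
from h import *
w=snapshot("wrist"); s=snapshot("side"); print(sense()["tool_pos"],sense()["finger_gap"])
a=w["img"][100:480,100:540]; b=cv2.resize(s["img"][180:300,200:320],(380,380),interpolation=3)
im=np.hstack([a,b])[:,:,::-1]; cv2.imwrite("pics/w6.png",im[:,:800])
E
```

```text
[560.32650455 126.11343589 120.204804  ] 8.386294793011986
```

View pics/w6.png

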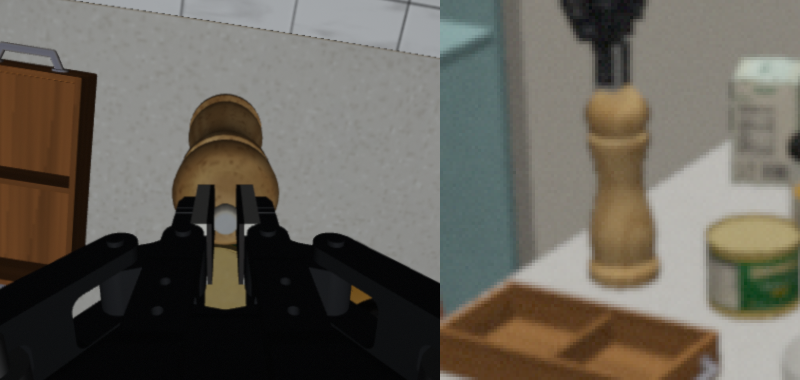

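The fingers closed on the mill's nut, not the head: the wrist crop shows the nut at (225,220) between the pads, and the side crop shows the tips at (610,88). I'll check the tip height against the side camera.

```bash
python3 - <<'E'
from h import *
s=snapshot("side"); im=s["img"][150:290,180:340][:,:,::-1]; k=5
im=cv2.resize(im,None,fx=k,fy=k,interpolation=3).copy()
for z in(0,60,120,140,160,170,240):
    u=(proj(s,[[560.3,126.1,z]])[0]-[180,150]+.5)*k; u=u.astype(int)
    cv2.line(im,(u[0]+25,u[1]),(u[0]+60,u[1]),(0,0,255),1); cv2.putText(im,str(z),(u[0]+62,u[1]+4),0,.4,(0,0,255),1)
cv2.imwrite("pics/s7.png",im[:600,:700])
print(sense()["joint_pos"])
E
```

```text
[7.56371827e+00 5.97765066e+00 9.45431972e+01 8.50816352e-03
 7.93719414e+01 8.90922641e+01]
```

View pics/s7.png

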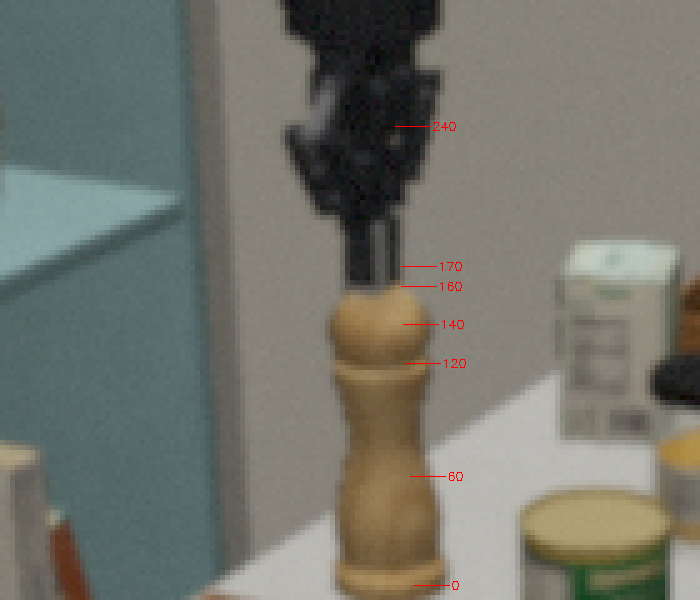

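The marks confirm it: the tips are at about z=160 while the reported TCP is 120. The fingers therefore end about 39 mm short of the reported TCP, which also explains the high grip on the jars. I'll open, go 39 mm lower and grip the head.

Call:
send_rows(
  steps=[
    [[0,0,0],[0,0,0]],
    [[0,0,0],[0,0,0]],
    [[0,0,0],[0,0,0]],
    [[0,0,0],[0,0,0]],
    [[0,0,0],[0,0,0]],
    [[0,0,-0.4],[0,0,0]],
    [[0,0,-0.8],[0,0,0]],
    [[0,0,-1.1],[0,0,0]],
    [[0,0,-1.27],[0,0,0]],
    [[0,0,-1.27],[0,0,0]],
  ],
  fingers=0,
)

```text
time: 19.85
tool_pos: [559.1, 125.9, 80.1]
tcp_rot: [-180.0, 0.1, 8.5]
ft_force: [1.2, -0.8, 1.0]
finger_gap: 85.4
grip_force: 0.0
```

Call:
send_rows(
  steps=[
    [[0,0,0],[0,0,0]],
    [[0,0,0],[0,0,0]],
    [[0,0,0],[0,0,0]],
    [[0,0,0],[0,0,0]],
    [[0,0,0],[0,0,0]],
    [[0,0,0],[0,0,0]],
  ],
  fingers=1,
)

```text
time: 20.6
tool_pos: [560.3, 125.9, 81.8]
tcp_rot: [180.0, -0.1, 8.5]
ft_force: [-0.5, -1.3, 5.3]
finger_gap: 46.9
grip_force: 41.6
```

Call:
send_rows(
  steps=[
    [[0,0,1],[0,0,0]],
    [[0,0,2.6],[0,0,0]],
    [[0,0,4.2],[0,0,0]],
    [[-0.3,-1.3,4.7],[0,0,0]],
    [[-0.7,-3.2,4.7],[0,0,0]],
    [[-1.1,-5.1,4.7],[0,0,0]],
    [[-1.5,-7,4.7],[0,0,0]],
    [[-1.9,-8.9,4.7],[0,0,0]],
    [[-2.3,-10.8,4.7],[0,0,0]],
    [[-2.6,-12.2,4.7],[0,0,0]],
  ],
)

```text
time: 21.85
tool_pos: [480.4, -242.1, 221.2]
tcp_rot: [-180.0, 0.0, 8.4]
ft_force: [0.6, 0.5, -2.2]
finger_gap: 46.8
grip_force: 41.9
```

Call:
send_rows(
  steps=[
    [[-0.2,-0.8,0],[0,0,0]],
    [[-0.24,-0.94,0],[0,0,0]],
    [[-0.24,-0.94,0],[0,0,0]],
    [[-0.24,-0.94,-0.5],[0,0,0]],
  ],
)

```text
time: 22.35
tool_pos: [475.5, -267.8, 207.6]
tcp_rot: [179.9, -0.1, 8.5]
ft_force: [0.3, -0.1, -1.1]
finger_gap: 46.6
grip_force: 41.9
```

```bash
python3 - <<'E'
from h import *
w=snapshot("wrist"); s=sense(); print(s["tool_pos"],s["finger_gap"],s["ft_force"])
for n,g,z in(("spice_jar_b",(553,-256.5,0),6),("spice_jar_a",(397,-279,0),6),("caddy_three",(475,-268,8.4),0)): print(fit(w,"wrist",n,g,z))
im=w["img"][:,:,::-1].copy()
for n,p,z in(("caddy_three",(475,-268,8.4),0),("spice_jar_a",(397,-279,0),6),("spice_jar_b",(553,-256.5,0),6)):
    cv2.polylines(im,[cv2.convexHull(proj(w,pts(n,p)+[0,0,z]).astype(np.float32)).astype(int)],True,(0,0,255),1)
cv2.imwrite("pics/w8.png",im)
E
```

```text
[ 474.18600505 -266.8042602   203.96711106] 46.62157623801969 [ 0.12506209  0.601472   -4.33954652]
(array([ 551.05873847, -256.2306987 ]), np.float64(0.07857085118422114), 0.74)
(array([ 397., -279.]), np.float64(1.0), 0.74)
(array([ 486.86298254, -265.96632326,    8.34675999]), np.float64(0.589273433166944), 0.63)
```

View pics/w8.png

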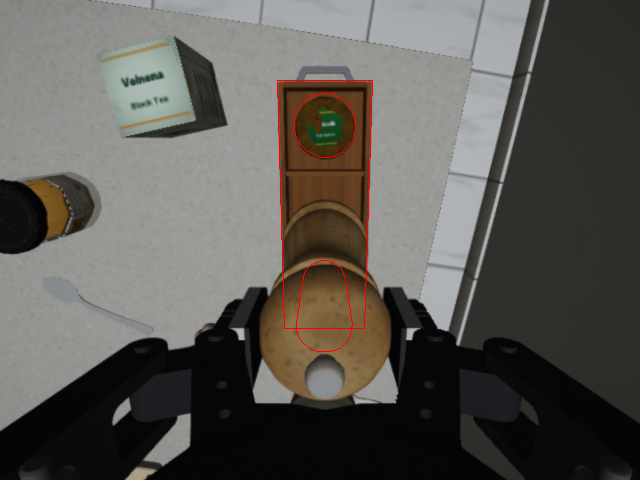

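The mill is centred over caddy_three (column 325) and both jars are still on their outlines. Lowering.

Call:
send_rows(
  steps=[
    [[0,0,-1],[0,0,0]],
    [[0,0,-2],[0,0,0]],
    [[0,0,-2.8],[0,0,0]],
    [[0,0,-3.3],[0,0,0]],
    [[0,0,-3.6],[0,0,0]],
    [[0,0,-3.85],[0,0,0]],
    [[0,0,-3.95],[0,0,0]],
    [[0,0,-4],[0,0,0]],
    [[0,0,-4.02],[0,0,0]],
    [[0,0,-4.02],[0,0,0]],
  ],
)

```text
time: 23.8
tool_pos: [475.3, -268.6, 87.8]
tcp_rot: [179.9, -0.1, 8.5]
ft_force: [-1.1, 1.8, 5.2]
finger_gap: 46.6
grip_force: 42.3
```

Call:
send_rows(
  steps=[
    [[0,0,0],[0,0,0]],
    [[0,0,0],[0,0,0]],
    [[0,0,0],[0,0,0]],
    [[0,0,0],[0,0,0]],
    [[0,0,0],[0,0,0]],
    [[0,0,1],[0,0,0]],
    [[0,0,2.5],[0,0,0]],
    [[0,0,3.5],[0,0,0]],
    [[0,1.5,3.5],[0,0,-0.05]],
    [[0,3.2,3.5],[0,0,-0.1]],
  ],
  fingers=0,
  squeeze=60,
)

```text
time: 25.05
tool_pos: [474.5, -171.9, 191.8]
tcp_rot: [180.0, -0.1, 2.5]
ft_force: [0.8, 0.1, -0.4]
finger_gap: 85.1
grip_force: 0.0
```

Call:
send_rows(
  steps=[
    [[-0.3,1.8,0],[0,0,-0.06]],
    [[-0.6,3.6,0],[0,0,-0.066]],
    [[-0.9,5,0],[0,0,-0.066]],
    [[-1,5.67,0],[0,0,-0.066]],
    [[-1,5.67,0],[0,0,-0.066]],
  ],
)

```text
time: 25.68
tool_pos: [444.2, -1.0, 191.4]
tcp_rot: [-180.0, -0.0, -0.9]
ft_force: [-1.8, -0.5, -0.5]
finger_gap: 85.7
grip_force: 0.0
```

```bash
python3 - <<'E'
from h import *
w=snapshot("wrist"); s=sense(); print(s["tool_pos"],s["tcp_rot"])
for n in("honey_jar","tea_box","short_tin","caddy_two"):
    b=fit(w,"wrist",n); print(n,b and (b[0].round(1),round(b[1],3)))
im=w["img"][:,:,::-1].copy()
for n,p,z in(("caddy_three",(475,-268,8.4),0),("honey_jar",(445,-2,0),0),("tea_box",(562,-122,19.5),0)):
    cv2.polylines(im,[cv2.convexHull(proj(w,pts(n,p)+[0,0,z]).astype(np.float32)).astype(int)],True,(0,0,255),1)
cv2.imwrite("pics/w9.png",im)
E
```

```text
[444.42257254  -1.93071274 191.30661063] [ 1.79982755e+02 -2.26215138e-02 -9.48923948e-01]
honey_jar (array([445.3,  -1.4]), np.float64(0.024))
tea_box (array([ 559.4, -121. ,   20.3]), np.float64(0.092))
short_tin (array([445.1, 116.1]), np.float64(0.023))
caddy_two (array([497.7, 282.7,  -0.8]), np.float64(0.042))
```

View pics/w9.png

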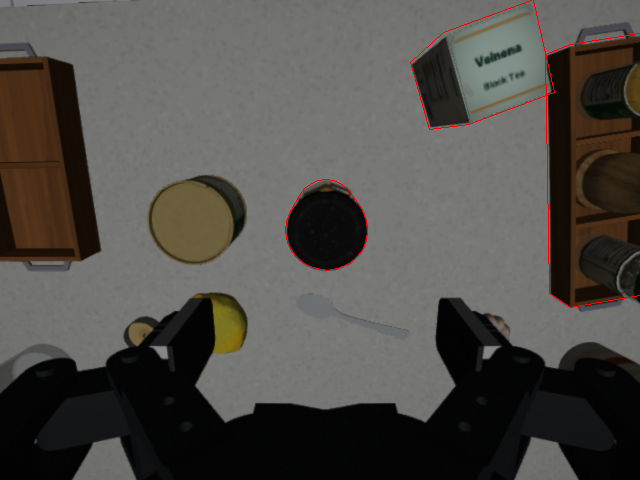

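Mill and jars stand in caddy_three (right edge). The honey jar (327,230) is directly ahead and on its outline.

Call:
send_rows(
  steps=[
    [[0,0,-1],[0,0,0]],
    [[0,0,-2.8],[0,0,0]],
    [[0,0,-4.5],[0,0,0]],
    [[0,0,-5.6],[0,0,0]],
    [[0,0,-6.2],[0,0,0]],
    [[0,0,-6.2],[0,0,0]],
    [[0,0,-6.2],[0,0,0]],
  ],
)

```text
time: 26.8
tool_pos: [445.2, -2.7, 6.1]
tcp_rot: [180.0, -0.1, -1.1]
ft_force: [1.0, 0.6, 0.1]
finger_gap: 85.5
grip_force: 0.0
```

Call:
send_rows(
  steps=[
    [[0,0,0],[0,0,0]],
    [[0,0,0],[0,0,0]],
    [[0,0,0],[0,0,0]],
    [[0,0,0],[0,0,0]],
    [[0,0,0],[0,0,0]],
    [[0,0,0],[0,0,0]],
  ],
  fingers=1,
)

```text
time: 27.55
tool_pos: [445.6, -2.3, 6.9]
tcp_rot: [180.0, -0.1, -1.0]
ft_force: [-2.3, 0.1, 8.9]
finger_gap: 61.7
grip_force: 63.9
```

Call:
send_rows(
  steps=[
    [[0,0,0.8],[0,0,0]],
    [[0,0,2.4],[0,0,0]],
    [[0,0.5,3.4],[0,0,0]],
    [[0.1,2.2,3.5],[0,0,0]],
    [[0.1,4,3.5],[0,0,0]],
    [[0.2,5.8,3.5],[0,0,0]],
    [[0.26,7.6,3.5],[0,0,0]],
    [[0.26,9,3.5],[0,0,0]],
    [[0.26,9.5,3.5],[0,0,0]],
    [[0.26,9.5,3.5],[0,0,0]],
  ],
)

```text
time: 28.8
tool_pos: [451.7, 283.2, 109.9]
tcp_rot: [180.0, 0.0, -0.9]
ft_force: [-0.7, -0.2, -3.9]
finger_gap: 61.6
grip_force: 67.2
```

```bash
python3 - <<'E'
from h import *
w=snapshot("wrist"); s=sense(); print(s["tool_pos"],s["finger_gap"],s["ft_force"])
im=w["img"][:,:,::-1].copy()
for n,p,z in(("caddy_two",(497.5,282.3,-1),0),("honey_jar",(453,283,0),105)):
    cv2.polylines(im,[cv2.convexHull(proj(w,pts(n,p)+[0,0,z]).astype(np.float32)).astype(int)],True,(0,0,255),1)
cv2.imwrite("pics/w10.png",im)
E
```

```text
[451.91946497 282.23018127 109.91010249] 61.291321443844566 [ 0.58731408 -0.04909557 -3.36328445]
```

View pics/w10.png

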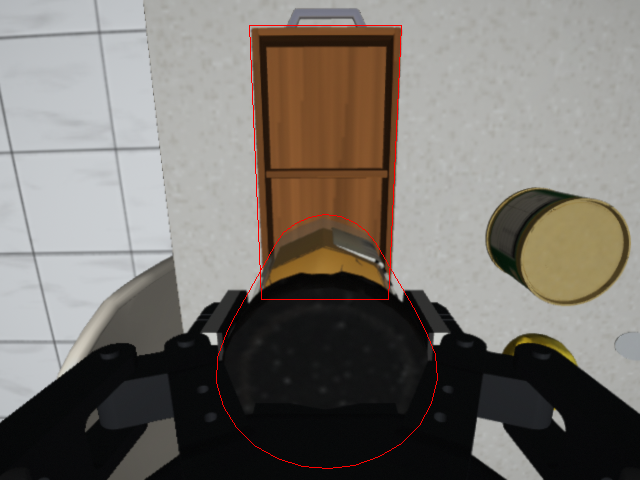

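The honey jar is held centred over caddy_two's near compartment; the caddy outline fits at columns 252–400 with the divider at row 174. Lowering.

Call:
send_rows(
  steps=[
    [[0,0,-0.8],[0,0,0]],
    [[0,0,-1.7],[0,0,0]],
    [[0,0,-2.4],[0,0,0]],
    [[0,0,-2.8],[0,0,0]],
    [[0,0,-3.05],[0,0,0]],
    [[0,0,-3.2],[0,0,0]],
    [[0,0,-3.28],[0,0,0]],
    [[0,0,-3.3],[0,0,0]],
    [[0,0,-3.3],[0,0,0]],
  ],
)

```text
time: 29.98
tool_pos: [452.7, 282.9, 12.9]
tcp_rot: [180.0, -0.1, -1.0]
ft_force: [-4.7, -2.7, 6.8]
finger_gap: 61.6
grip_force: 68.0
```

Call:
send_rows(
  steps=[
    [[0,0,0],[0,0,0]],
    [[0,0,0],[0,0,0]],
    [[0,0,0],[0,0,0]],
    [[0,0,0],[0,0,0]],
    [[0,0,0],[0,0,0]],
    [[0,0,1],[0,0,0]],
    [[0,0,2.5],[0,0,0]],
    [[0,0,4.2],[0,0,0]],
    [[0,0,5.8],[0,0,0]],
    [[0.3,-1.2,6],[0,0,0.05]],
  ],
  fingers=0,
  squeeze=40,
)

```text
time: 31.22
tool_pos: [463.3, 249.0, 196.3]
tcp_rot: [-179.8, -0.4, 2.0]
ft_force: [0.7, 0.0, -0.5]
finger_gap: 85.5
grip_force: 0.0
```

Call:
send_rows(
  steps=[
    [[0.4,-1.8,0],[0,0,0.05]],
    [[0.8,-3.6,0],[0,0,0.1]],
    [[1.3,-5.4,0],[0,0,0.15]],
    [[1.8,-7.2,0],[0,0,0.2]],
    [[2.2,-9,0],[0,0,0.25]],
    [[2.7,-10.8,0],[0,0,0.308]],
    [[3.2,-12,0],[0,0,0.308]],
    [[3.3,-12.3,0],[0,0,0.308]],
    [[3.3,-12.3,0],[0,0,0.308]],
  ],
)

```text
time: 32.35
tool_pos: [560.0, -122.2, 190.9]
tcp_rot: [-180.0, 0.0, 19.4]
ft_force: [-1.1, 0.5, 0.2]
finger_gap: 85.6
grip_force: 0.0
```

```bash
python3 - <<'E'
from h import *
w=snapshot("wrist"); s=sense(); print(s["tool_pos"],s["tcp_rot"])
b=fit(w,"wrist","tea_box",(560,-122,19.5)); print(b)
im=w["img"][:,:,::-1].copy()
cv2.polylines(im,[cv2.convexHull(proj(w,pts("tea_box",b[0])).astype(np.float32)).astype(int)],True,(0,0,255),1)
cv2.imwrite("pics/w11.png",im)
E
```

```text
[ 559.90935328 -121.37675547  190.97141413] [-1.79953830e+02  1.74249530e-02  1.94745844e+01]
(array([ 562.57625467, -120.48500298,   19.3575424 ]), np.float64(0.09210151126318789), 0.59)
```

View pics/w11.png

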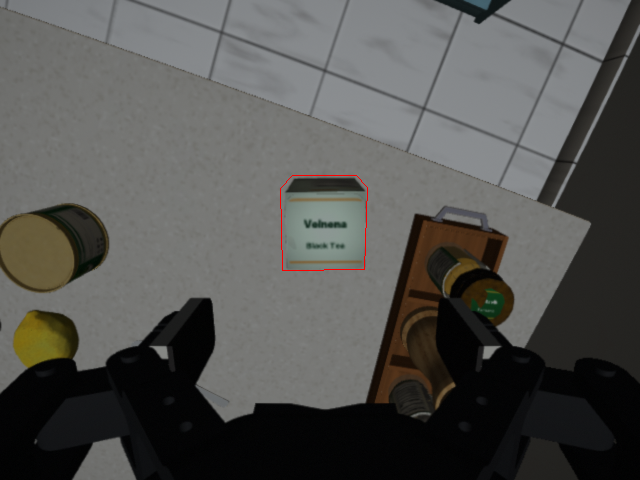

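The tea box is square to the fingers at (325,225), with clearance on both sides.

Call:
send_rows(
  steps=[
    [[0.05,0.03,-1],[0,0,0]],
    [[0.05,0.03,-2.8],[0,0,0]],
    [[0.05,0.03,-4.5],[0,0,0]],
    [[0.05,0.03,-5.5],[0,0,0]],
    [[0.05,0.03,-6.1],[0,0,0]],
    [[0.05,0.03,-6.1],[0,0,0]],
    [[0.05,0.03,-6.1],[0,0,0]],
  ],
)

```text
time: 33.33
tool_pos: [563.1, -121.4, 10.0]
tcp_rot: [179.9, -0.1, 19.5]
ft_force: [0.6, -0.2, 0.9]
finger_gap: 85.2
grip_force: 0.0
```

Call:
send_rows(
  steps=[
    [[0,0,0],[0,0,0]],
    [[0,0,0],[0,0,0]],
    [[0,0,0],[0,0,0]],
    [[0,0,0],[0,0,0]],
    [[0,0,0],[0,0,0]],
    [[0,0,0],[0,0,0]],
  ],
  fingers=1,
)

```text
time: 34.08
tool_pos: [563.1, -121.8, 10.0]
tcp_rot: [179.9, -0.1, 19.5]
ft_force: [0.1, -0.5, 6.8]
finger_gap: 62.9
grip_force: 44.8
```

Call:
send_rows(
  steps=[
    [[0,0,0.8],[0,0,0]],
    [[0,0,2.4],[0,0,0]],
    [[0,0.8,3.3],[0,0,-0.05]],
    [[-0.1,2.6,3.5],[0,0,-0.1]],
    [[-0.2,4.4,3.5],[0,0,-0.15]],
    [[-0.3,6.2,3.5],[0,0,-0.2]],
    [[-0.4,8,3.5],[0,0,-0.25]],
    [[-0.5,9.8,3.5],[0,0,-0.3]],
    [[-0.6,11.5,3.5],[0,0,-0.358]],
    [[-0.68,12.8,3.5],[0,0,-0.358]],
  ],
)

```text
time: 35.33
tool_pos: [540.8, 264.9, 113.4]
tcp_rot: [-180.0, -0.0, -1.0]
ft_force: [1.0, -0.5, -1.2]
finger_gap: 62.8
grip_force: 44.2
```

Call:
send_rows(
  steps=[
    [[0,0.5,0],[0,0,0]],
    [[0,0.63,0],[0,0,0]],
    [[0,0.63,0],[0,0,0]],
    [[0,0.63,0],[0,0,0]],
  ],
)

```text
time: 35.83
tool_pos: [541.6, 280.3, 113.2]
tcp_rot: [180.0, -0.0, -1.1]
ft_force: [-0.1, 0.2, -1.0]
finger_gap: 62.9
grip_force: 44.3
```

```bash
python3 - <<'E'
from h import *
w=snapshot("wrist"); s=sense(); print(s["tool_pos"],s["tcp_rot"],s["finger_gap"],s["ft_force"])
im=w["img"][:,:,::-1].copy()
for n,p,z in(("caddy_two",(497.5,282.3,-1),0),("honey_jar",(453,283,0),6),("tea_box",(542,281.5,-1),105)):
    cv2.polylines(im,[cv2.convexHull(proj(w,pts(n,p)+[0,0,z]).astype(np.float32)).astype(int)],True,(0,0,255),1)
cv2.imwrite("pics/w12.png",im)
E
```

```text
[541.6001359  280.39228614 113.23205659] [ 1.79985529e+02 -1.50861632e-03 -1.12995883e+00] 62.81873458511761 [-1.04021704 -0.50706201 -0.99718799]
```

View pics/w12.png

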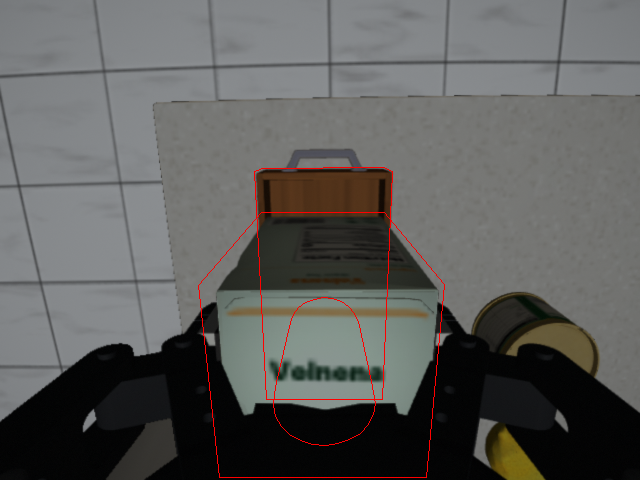

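The tea box is centred over the far compartment (box columns 240–415, caddy 255–392). Lowering.

Call:
send_rows(
  steps=[
    [[0,0.03,-0.8],[0,0,0]],
    [[0,0.03,-1.7],[0,0,0]],
    [[0,0.03,-2.4],[0,0,0]],
    [[0,0.03,-2.8],[0,0,0]],
    [[0,0.03,-3.05],[0,0,0]],
    [[0,0.03,-3.2],[0,0,0]],
    [[0,0.03,-3.28],[0,0,0]],
    [[0,0.03,-3.31],[0,0,0]],
    [[0,0.03,-3.31],[0,0,0]],
  ],
)

```text
time: 37.0
tool_pos: [542.2, 283.0, 16.1]
tcp_rot: [-180.0, -0.1, -1.0]
ft_force: [-4.4, -0.8, 8.2]
finger_gap: 62.9
grip_force: 45.1
```

Call:
send_rows(
  steps=[
    [[0,0,0],[0,0,0]],
    [[0,0,0],[0,0,0]],
    [[0,0,0],[0,0,0]],
    [[0,0,0],[0,0,0]],
    [[0,0,0],[0,0,0]],
    [[0,0,1],[0,0,0]],
    [[0,0,2.5],[0,0,0]],
    [[0,0,4.2],[0,0,0]],
    [[0,0,5.8],[0,0,0]],
    [[0,0,6.5],[0,0,0]],
  ],
  fingers=0,
)

```text
time: 38.25
tool_pos: [542.8, 283.1, 212.9]
tcp_rot: [-179.9, -0.3, -1.0]
ft_force: [0.9, 0.2, -0.0]
finger_gap: 85.5
grip_force: 0.0
```

Call:
send_rows(
  steps=[
    [[-1,-1.5,0.5],[0,0,0]],
    [[-2,-3,1],[0,0,0]],
    [[-3,-4.5,1.5],[0,0,0]],
    [[-4,-6,2],[0,0,0]],
    [[-4,-7.8,2],[0,0,0]],
    [[-4,-9,2],[0,0,0]],
    [[-4,-9,2],[0,0,0]],
    [[-4,-9,2],[0,0,0]],
  ],
)

```text
time: 39.25
tool_pos: [421.1, 12.9, 268.2]
tcp_rot: [-180.0, 0.1, -1.1]
ft_force: [-0.2, -0.4, 0.0]
finger_gap: 85.3
grip_force: 0.0
```

```bash
python3 - <<'E'
from h import *
w=snapshot("wrist"); s=sense(); print(s["time"],s["tool_pos"],s["finger_gap"])
t=snapshot("top")
Q=(("caddy_two",(497.5,282.3,-1),0),("honey_jar",(453,283,0),6),("tea_box",(542,281.5,-1),6),("caddy_three",(475,-268,8.4),0),("spice_jar_a",(397,-279,0),6),("spice_jar_b",(553,-256.5,0),6),("short_tin",(445.5,116.4,0),0))
for n,p,z in Q:
    b=fit(w,"wrist",n,p,z); print(n,b and (b[0].round(1),round(b[1],3)))
im=w["img"][:,:,::-1].copy()
for n,p,z in Q: cv2.polylines(im,[cv2.convexHull(proj(w,pts(n,p)+[0,0,z]).astype(np.float32)).astype(int)],True,(0,0,255),1)
tt=cv2.resize(t["img"][160:345,160:490][:,:,::-1],(640,359),interpolation=3)
v=np.vstack([im[:330],tt]); cv2.imwrite("pics/w13.png",cv2.resize(v,None,fx=.87,fy=.87))
E
```

```text
39.3 [421.10762639  13.23410837 268.3124281 ] 85.70941671091406
caddy_two (array([497.4, 281.6,  -0.6]), np.float64(0.61))
honey_jar (array([451.9, 281.4]), np.float64(0.041))
tea_box (array([542. , 286.8,  -4.7]), np.float64(0.042))
caddy_three (array([ 474.3, -267.9,    8.5]), np.float64(0.487))
spice_jar_a (array([ 395.2, -280.5]), np.float64(0.038))
spice_jar_b (array([ 551.5, -257.9]), np.float64(0.023))
short_tin (array([445.2, 116.5]), np.float64(0.017))
```

View pics/w13.png

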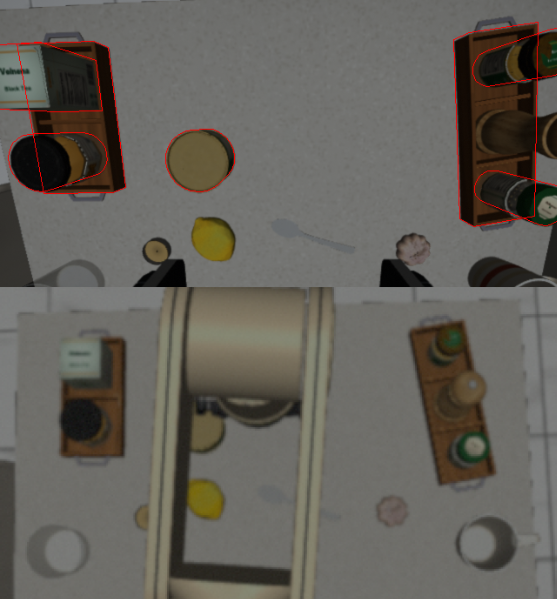

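All five items stand upright on their outlines: tea box (45,75) and honey (60,160) in caddy_two, jars (515,65 and 515,195) and mill (515,130) in caddy_three. The tin, mug and tumbler are where they started. Handing in.

```bash
python3 -c "
from bench import order
print(order.hand_in())"
```

```text
the job is handed in; nothing more can be done
None
```

I placed all five items upright in their compartments and handed the job in at about 39 s; the final pictures show the tin, mug and tumbler unmoved, but the hand-in returned no verdict.

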